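# Fit the spring-tab dust cap to the floating docking socket

### The arm

A 6-joint arm with a two-finger parallel gripper is mounted at the origin on the work surface; the furniture and walls round the work are solid. World frame = base frame: x ahead of the robot, y to its left, z up, the work surface at z = 0. Lengths are in m, angles in rad, forces in N, time in s.
With the tool pointing down it reaches from about 0.35 to 0.85 m from the base axis. Payload 8.1 kg.
Tool frame: the origin (TCP) lies midway between the tips of the shut fingers; the grasp point (between the pads) lies 19 mm behind it (robot.grip_point_offset is the distance from the TCP to the grasp point, in m); z points along the fingers, y is the line along which they close (so a half turn about z gives the same grasp; the last joint's range is limited). The gripper opens to 93 mm and grips with 3 to 60 N. Pads are 15 mm wide; open, the fingers measure 128 mm over their backs; the gripper's body (75 mm by 188 mm) begins 65 mm behind the grasp point.
Start: joints at [-1.345, 0.13, 1.488, -0, 1.523, -0.085], TCP at [0.184, -0.571, 0.219] pointing down, gripper open.
Joint ranges: [-2.96, 2.96], [-0.89, 2.26], [0.02, 2.5], [-1.34, 4.48], [0, 2.73], [-2.66, 2.66]. Speed limits (rad/s): [2.39, 2.39, 2.79, 3.14, 3.14, 3.14].

### API

Orientations are given as a rotation vector (axis times angle).
In Python, from plant import robot, read_camera, job gives the robot as it stands.
- The arm moves only by the shell command python3 -m inch 'ROWS' [FORCE]. ROWS is JSON, one flat list of numbers, 5 for each row, row after row: the shift along the world's x, y, z in mm, then the turn about the world's z in degrees, then the opening in per cent of the stroke, from 0 (shut) to 100 (fully open). In form: [dx, dy, dz, yaw, hand, dx, dy, dz, yaw, hand, ...]. A call has 1 to 10 rows; each row is the pose to reach, as a shift and turn from the pose commanded when the call began; what a row does not reach only later rows make up. A row lasts 1/12 s, in which the tool goes at most 41.7 mm and 7.16 degrees, less where a joint would pass 70% of its speed; a pose out of reach is approached as far as the arm can. A call with a gripper value outside its range is refused whole. The fingers move at their own pace and stop on an object; FORCE is the grip in N (left out, the last holds). Time passes only in rows, so rows that repeat a pose let the fingers close. It gives the time, the measured TCP pose, the force, the opening and the grip force at its end, in the units of the state.
- robot.read_state(): the state, without advancing time (a new reading comes with each control period).
- read_camera(name): name is "scene" or "top" or "wrist"; returns a dict with "image" (480x640x3 uint8, blue, green, red), "K" (3x3 intrinsics, pixels), "extrinsics" (4x4, takes a point from world to camera coordinates); the wrist camera has in their place "mount" (4x4, takes a point from camera to tool coordinates, whose origin is the TCP and whose axes are the flange's). Camera axes: x right, y down, z forward; pixel columns grow to the right and rows downward; lengths in m; the calibration is good to about 2 mm. A picture is of the moment at which its call begins: read the wrist's pose just before it. There is no depth.
- job.close_job(): hands the job in; it is judged then, once.
The state is a dict: "t": time; "q": joint angles; "dq": joint speeds; "joint_torque": joint torques, N m; "tool_pos": TCP position; "orientation": TCP orientation; "force": force on the tool from outside, world axes, zero at the start; "wrist_torque": the same for the moment, N m; "opening": finger opening in m; "gripper_force": force on a finger pad.
Only numpy, scipy, OpenCV 4.12 (cv2) and the standard library are available. Lean on these libraries where they do the work, as an engineer would, in place of code of your own. Each camera call takes 0.05 s, during which the arm holds its last target. There are 200 camera calls.

### The job

Pinch the two sprung tabs of the dust cap together, fit the cap into the round socket of the docking block, and let the tabs spring out so that the cap is latched, flush on the socket plate. The socket floats sideways in its block and rarely sits in the middle, so feel for it and press gently; leave the bolt and the nut where they are.

Things in the scene. Friction and masses are not known exactly. Their poses are not given: they have to be found in the camera images.
- cap: grey round dust cap standing on its plug, about 75 g. Origin: centre of the plug's underside, z up. Plug 34 mm in diameter, z 0 to 14 mm, its foot tapered to 31 mm over the lowest 4 mm; flange 60 mm in diameter, z 14 to 18 mm. On each y side a latch nib (z 4 to 8 mm) stands 4.5 mm out of the plug when free and is drawn inside it when that tab is pinched
- cap_tabs (a point): middle of the space between the cap's two upright steel tabs, 30 mm above the cap's origin, axes as the cap's. The tabs stand at +y and -y, 24 mm wide (along x), 5 mm thick, from z 18 to 42 mm over the cap's origin; 48 mm over their outer faces when free, 38 mm when fully pinched. A low boss, 22 mm high over the origin, lies between them
- tab_a (a joint): travel of the tab at the cap's +y side: 0 = sprung out (latched), 0.005 m = fully pinched in. Spring: 3 N at 0, 6 N fully in; then a hard stop
- tab_b (a joint): the same for the tab at the cap's -y side
- dock: docking block: fixed grey open-topped base 126 (x) x 78 (y) x 50 mm with a foot at either x end (166 mm overall). Origin: centre of its underside, z up. An aluminium socket plate floats over it. With the cap home, the cap's flange lies flat on the plate and the cap's origin is 52 mm above the dock's origin
- dock_mid (a point): fixed point of the dock, 66 mm above its origin, axes as the dock's: middle of the socket plate's float range, at the plate's top. The plate, 96 (x) x 66 (y) x 4.5 mm, has a round bore 36 mm across in its middle, hollow below. The plate sits anywhere up to 13 mm from this point along x (friction 4 N, not measured), y offset 0. Sprung: gives at 3 N + 0.9 N/mm for 8 mm, then a hard stop
- bolt: M16 bolt standing on its head, 24 x 27 x 60 mm, origin under its middle; bystander
- nut: M16 nut lying flat, 24 x 27 x 13 mm, origin under its middle; bystander

How it is judged:
On the way, in this order (a step that is already met when the one before it is completed fails the run):
1. the cap is lifted clear of the bench with both tabs pinched in by more than 3 mm (height (world z) of cap above 0.03 m and value of joint each of tab_a, tab_b above 0.003 m), for 0.2 s.
2. the cap's plug is down in the socket's bore (within 4 mm of home) with both tabs still pinched in by more than 3 mm (z of cap in the frame of dock below 0.056 m and horizontal distance between cap and dock below 0.0165 m and value of joint each of tab_a, tab_b above 0.003 m), for 0.1 s.
At the end, for the whole second after the job is handed in: the cap is home in the socket: its origin 49.5 to 54 mm above the dock's underside, within 4 mm of the dock's middle in y and 16.5 mm in x (dock's frame), tilted less than 0.06 rad, at rest, both tabs sprung out to within 2 mm of their free position (z of cap in the frame of dock between 0.0495 and 0.054 m and y of cap in the frame of dock between -0.004 and 0.004 m and x of cap in the frame of dock between -0.0165 and 0.0165 m and value of joint each of tab_a, tab_b below 0.002 m and angle between cap's own z axis and vertical below 0.06 rad and linear speed of cap below 0.02 m/s); the robot touches nothing.
It fails at once if the cap is pressed against the dock with more than 25 N (contact force between cap and dock above 25 N).
It fails at once if the robot presses on the dock itself with more than 25 N (contact force between any of the fingers, the arm and dock above 25 N).
It fails at once if the bolt or the nut is moved by more than 20 mm (distance of any of bolt, nut from where it was at the start of the episode above 0.02 m).
It also fails if it takes over 67 s, if anything falls off the work surface, if the arm or the gripper's body presses on something with over 40 N, if the wrist force passes 120 N, or if a joint passes its speed limit or range.

## Working session

There is one attempt and no reset: what is moved stays moved. The work goes in short steps, Python scripts to look and compute and a shell command to move; the robot and the scene stay as the last step left them, time stands still between calls to the robot, and variables do not carry over. Pictures are saved under pics/ and viewed, at most 10 in all, crops included, and the job is handed in when it is done.

```bash
ls; mkdir -p pics; python3 - <<'E'
from plant import robot, read_camera
import cv2,numpy as np,pickle
s=robot.read_state();print(s, robot.grip_point_offset)
d={}
for n in("top","scene"):
    c=read_camera(n);d[n]=c;cv2.imwrite(f"pics/{n}0.png",c["image"]);print(n,c["K"],c["extrinsics"])
pickle.dump(d,open("c0.pkl","wb"))
E
```

```text
pics
{'t': 0.0, 'q': array([-1.34539202e+00,  1.31139065e-01,  1.48930508e+00, -2.87740859e-06,
        1.52296570e+00, -8.53708173e-02]), 'dq': array([ 9.62790330e-04,  5.18741556e-05,  1.05217747e-03, -7.05506297e-04,
        1.42086091e-03,  1.12254808e-03]), 'joint_torque': array([-1.57786915e-03, -5.59838784e+01, -4.91765606e+01,  7.61963823e-02,
        3.51339590e-02, -1.29298564e-04]), 'tool_pos': array([ 0.18338718, -0.57068908,  0.21758647]), 'orientation': array([-3.10195083e+00, -4.85922024e-01,  2.04080720e-04]), 'force': array([-0.60291201, -0.11754615, -0.28297632]), 'wrist_torque': array([-0.04619464,  0.01015598, -0.04047133]), 'gripper_force': 0.0, 'opening': 0.09308453668558402} 0.0188
top [[595.1803542    0.         318.03846797]
 [  0.         595.1803542  247.11049547]
 [  0.           0.           1.        ]] [[-0.02621066 -0.9989334   0.03801406  0.11268708]
 [-0.98991564  0.02064083 -0.14014626  0.45063619]
 [ 0.13921213 -0.04130403 -0.98940081  0.87177349]
 [ 0.          0.          0.          1.        ]]
scene [[599.10908728   0.         318.40172609]
 [  0.         599.10908728 235.58740052]
 [  0.           0.           1.        ]] [[-0.71997964 -0.69375914  0.01809913  0.4142629 ]
 [-0.34975069  0.34019703 -0.87289199  0.20249633]
 [ 0.59941953 -0.63479464 -0.48757767  0.70724091]
 [ 0.          0.          0.          1.        ]]
```

View pics/top0.png

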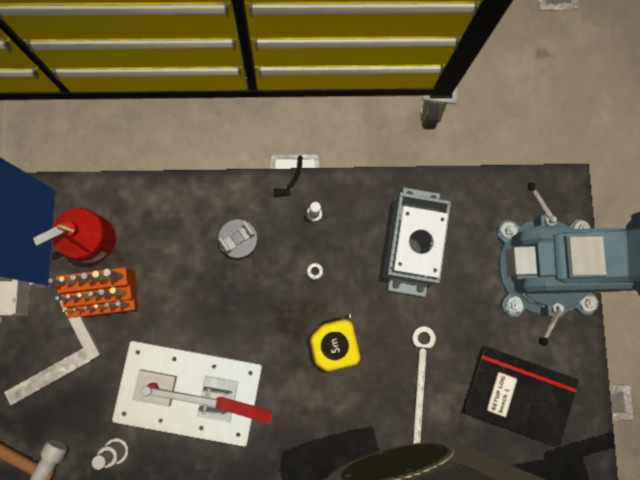

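View pics/scene0.png

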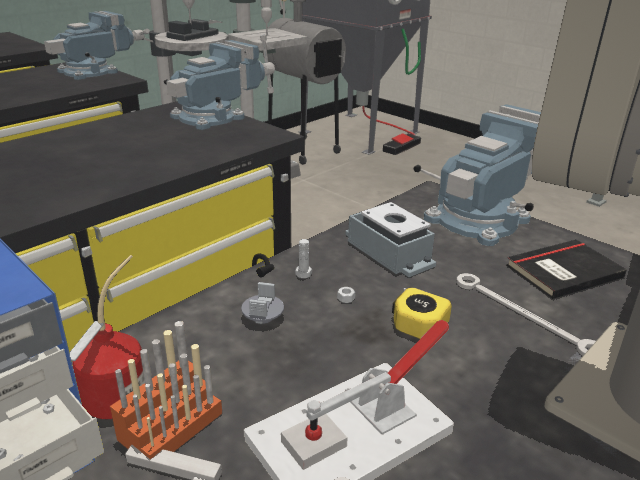

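The top view shows the cap at about (238,239), bolt (315,211), nut (315,271), and the dock plate at (420,242) with its bore at about (421,242). I'll measure with masks and crop both for orientation.

```bash
cat > h.py <<'E'
import numpy as np
def ray(c,uv,z):
    E=c["extrinsics"];R=E[:3,:3];C=-R.T@E[:3,3]
    d=R.T@np.linalg.solve(c["K"],[uv[0],uv[1],1.0]);return C+d*(z-C[2])/d[2]
def proj(c,p):
    E=c["extrinsics"];q=c["K"]@(E[:3,:3]@np.asarray(p,float)+E[:3,3]);return q[:2]/q[2]
E
python3 - <<'E'
import pickle,cv2,numpy as np
from h import *
c=pickle.load(open("c0.pkl","rb"))["top"];im=c["image"];g=cv2.cvtColor(im,cv2.COLOR_BGR2GRAY)
def big(m):
    k,_=cv2.findContours(m,cv2.RETR_EXTERNAL,cv2.CHAIN_APPROX_NONE);return max(k,key=cv2.contourArea)
def sub(x0,y0,x1,y1,lo,hi):
    m=np.zeros_like(g);m[y0:y1,x0:x1]=((g[y0:y1,x0:x1]>=lo)&(g[y0:y1,x0:x1]<hi))*255;return m
k=big(sub(210,210,268,270,90,256));print("cap",cv2.fitEllipse(k),cv2.contourArea(k))
e=cv2.fitEllipse(cv2.convexHull(k));print(e,ray(c,e[0],.018))
P=np.array([ray(c,p[0],.018)[:2] for p in k]);print("cap metric",cv2.minEnclosingCircle((P*1000).astype(np.float32)))
k=big(sub(385,190,460,300,190,256));P=np.array([ray(c,p[0],.066)[:2]*1000 for p in k],np.float32);print("plate",cv2.minAreaRect(P))
k=big(sub(405,225,436,260,0,120));P=np.array([ray(c,p[0],.066)[:2]*1000 for p in k],np.float32);print("bore",cv2.minEnclosingCircle(P),cv2.contourArea(k))
k=big(sub(375,180,460,300,100,256));P=np.array([ray(c,p[0],.05)[:2]*1000 for p in k],np.float32);print("base+feet",cv2.minAreaRect(P))
for n,b in(("bolt",(300,195,330,228)),("nut",(300,258,330,285))):
    k=big(sub(*b,110,256));print(n,ray(c,k.mean((0,1)),.01))
a=cv2.resize(im[205:275,200:275],None,fx=5,fy=5,interpolation=2);b=cv2.resize(im[180:305,375:465],None,fx=4,fy=4,interpolation=2)
o=np.zeros((500,740,3),np.uint8);o[:350,:375]=a;o[:500,378:738]=b;cv2.imwrite("pics/crop1.png",o)
E
```

```text
cap ((237.66168212890625, 237.49147033691406), (36.76897430419922, 38.466068267822266), 136.47715759277344) 1100.5
((237.25521850585938, 237.85533142089844), (38.46910858154297, 39.17815399169922), 66.35597229003906) [0.47166619 0.22480806 0.018     ]
cap metric ((471.815185546875, 224.65133666992188), 30.108272552490234)
plate ((453.4329833984375, -47.61957550048828), (66.61393737792969, 96.11988067626953), 79.1900405883789)
bore ((453.66552734375, -47.129215240478516), 17.45001220703125) 391.5
base+feet ((466.7537536621094, -49.74500274658203), (78.42719268798828, 135.1109619140625), 78.9889144897461)
bolt [0.51250765 0.10405939 0.01      ]
nut [0.41950236 0.10737473 0.01      ]
```

View pics/crop1.png

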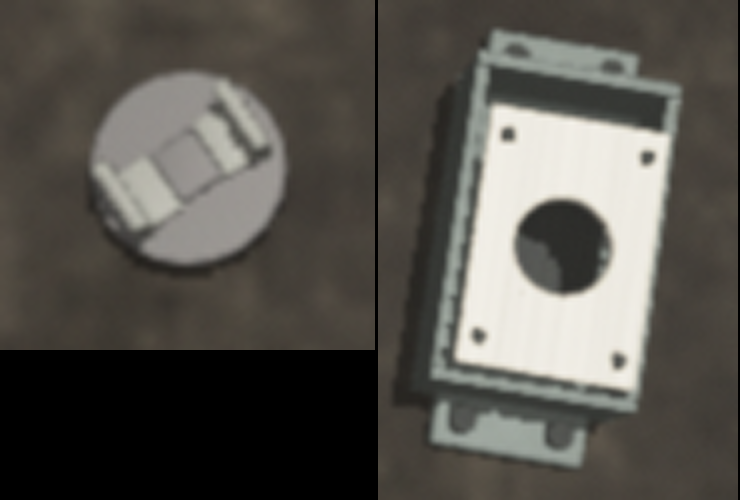

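The crop shows the cap's tabs as bright bars at crop (240,118) and (118,200), so the tab axis is about -57° in world. The plate and bore sizes fit the given ones, and the bore is at (453.5,-47.4) mm. I'll raise and travel to above the cap.

```bash
python3 -m inch '[0,0,40,0,100, 0,0,80,0,100, 0,0,110,0,100, 10,40,110,5,100, 25,75,110,10,100, 40,110,110,15,100, 55,150,110,15,100, 70,190,110,15,100, 85,230,110,15,100, 100,270,110,15,100]' 30; python3 -m inch '[15,39,0,0,100, 30,78,0,0,100, 45,117,0,0,100, 60,156,0,0,100, 75,195,0,0,100, 90,234,0,0,100, 105,273,0,0,100, 120,312,0,0,100, 135,351,0,0,100, 150,390,0,0,100]'; python3 -m inch '[14,40,0,0,100, 28,80,0,0,100, 38,120,0,0,100, 38,135,-30,0,100, 38,135,-60,0,100, 38,135,-90,0,100, 38,135,-110,0,100, 38,135,-110,0,100, 38,135,-110,0,100]'
cat >> h.py <<'E'
from scipy.spatial.transform import Rotation as Ro
def wrist(robot,read_camera):
    s=robot.read_state();c=read_camera("wrist")
    T=np.eye(4);T[:3,:3]=Ro.from_rotvec(s["orientation"]).as_matrix();T[:3,3]=s["tool_pos"]
    c["extrinsics"]=np.linalg.inv(T@c["mount"]);return c,s
E
python3 - <<'E'
from plant import *
from h import *
import cv2,pickle
c,s=wrist(robot,read_camera);pickle.dump(c,open("w1.pkl","wb"));cv2.imwrite("pics/w1.png",c["image"])
print(s["tool_pos"],Ro.from_rotvec(s["orientation"]).as_matrix().round(3),c["mount"],proj(c,[.4718,.2247,.018]))
E
```

```text
t: 0.93
tool_pos: [0.2821, -0.3032, 0.3281]
orientation: [-3.013, -0.886, 0.0]
force: [0.9, 0.7, 0.1]
opening: 0.0929
gripper_force: 0.0
t: 1.77
tool_pos: [0.4317, 0.086, 0.3285]
orientation: [3.013, 0.888, 0.0]
force: [1.5, -1.7, -0.0]
opening: 0.0933
gripper_force: 0.0
t: 2.52
tool_pos: [0.4686, 0.2184, 0.2175]
orientation: [3.014, 0.887, -0.005]
force: [-0.5, 0.2, 0.4]
opening: 0.0931
gripper_force: 0.0
[0.46857839 0.21838503 0.21748268] [[ 0.84   0.542 -0.003]
 [ 0.542 -0.84  -0.001]
 [-0.003 -0.001 -1.   ]] [[ 3.43648363e-04 -9.66535226e-01 -2.56533698e-01  6.97524274e-02]
 [ 9.99999537e-01  5.62790565e-04 -7.80828030e-04 -6.58199301e-04]
 [ 8.99072541e-04 -2.56533311e-01  9.66534972e-01 -1.66247690e-01]
 [ 0.00000000e+00  0.00000000e+00  0.00000000e+00  1.00000000e+00]] [314.19507823 205.34239473]
```

View pics/w1.png

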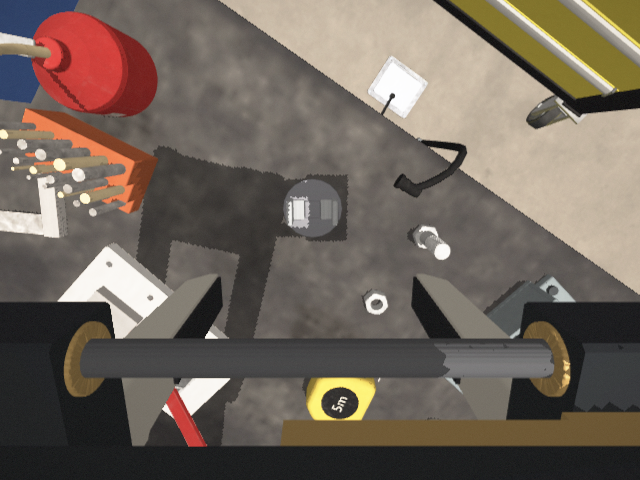

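The wrist view shows the cap at (312,208), within 3 px of the prediction, its tabs already nearly square to the finger line. I'll refine the flange centre and tab angle on a crop.

```bash
python3 - <<'E'
import pickle,cv2
from h import *
c=pickle.load(open("w1.pkl","rb"));im=c["image"];g=cv2.cvtColor(im,cv2.COLOR_BGR2GRAY)
a=g[165:250,270:355]
a=cv2.resize(cv2.convertScaleAbs(a,alpha=1.5),None,fx=7,fy=7,interpolation=2)
cv2.imwrite("pics/w1c.png",a)
m=(a>95).astype(np.uint8)*255
k,_=cv2.findContours(m,0,1);k=max(k,key=cv2.contourArea);h=cv2.convexHull(k)
uv=[(270+p[0][0]/7-.43,165+p[0][1]/7-.43) for p in h]
P=np.array([ray(c,p,.018)[:2]*1000 for p in uv],np.float32);print(cv2.fitEllipse(P),cv2.minEnclosingCircle(P))
E
```

```text
((462.7541198730469, 220.18612670898438), (85.87555694580078, 413.9940185546875), 124.0047836303711) ((468.7669677734375, 223.8474884033203), 61.00883483886719)
```

View pics/w1c.png

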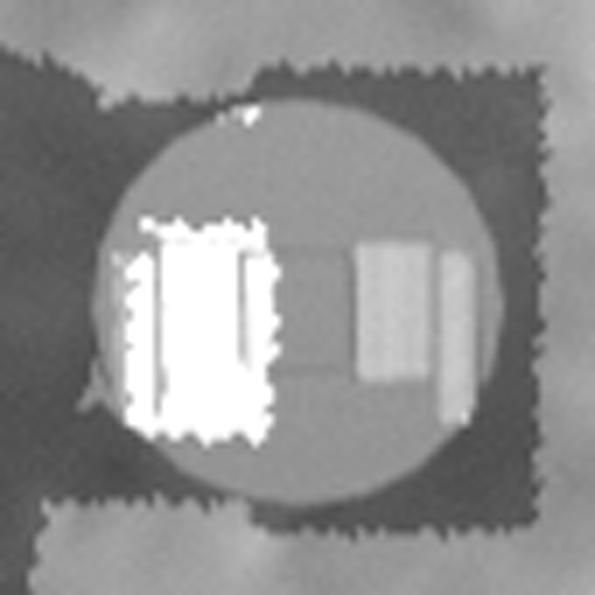

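Flange edges in the crop are 93–503 by 98–505, so the centre is full-frame (312.1,207.6), and the tabs are square to the jaws. Descending.

```bash
python3 -m inch '[2,6.5,-40,0,100, 2,6.5,-80,0,100, 2,6.5,-120,0,100, 2,6.5,-150,0,100, 2,6.5,-170,0,100, 2,6.5,-180,0,100, 2,6.5,-185,0,100, 2,6.5,-185,0,100, 2,6.5,-185,0,100, 2,6.5,-185,0,100]' 30
python3 - <<'E'
from plant import *
from h import *
import cv2
c,s=wrist(robot,read_camera);cv2.imwrite("pics/w2.png",c["image"]);print(s["tool_pos"],s["orientation"],s["force"])
E
```

```text
t: 3.4
tool_pos: [0.4735, 0.2258, 0.036]
orientation: [-3.014, -0.887, -0.006]
force: [-0.1, -0.9, 0.8]
opening: 0.0932
gripper_force: 0.0
[0.47348904 0.22583983 0.03603654] [-3.01350373 -0.88700326 -0.00601179] [-0.06657564 -0.89454108  0.83207035]
```

View pics/w2.png

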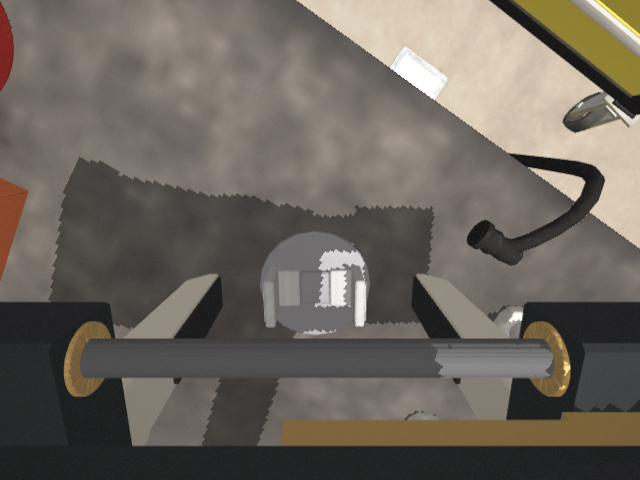

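The cap's flange is centred at about (315,283), with its tabs at x 269 and 361, midway between the fingertips (220 and 412). I'll check the offset numerically.

```bash
python3 - <<'E'
from plant import *
from h import *
c,s=wrist(robot,read_camera)
# flange left/right edges 260,370 ; top 231, bottom ~335
for uv in((315,283),):
    p=ray(c,uv,.018);print("cap",p, Ro.from_rotvec(s["orientation"]).as_matrix().T@(p-s["tool_pos"]))
print(np.linalg.norm(ray(c,(260,283),.018)-ray(c,(370,283),.018)),np.linalg.norm(ray(c,(315,231),.018)-ray(c,(315,335),.018)))
E
```

```text
cap [0.46892044 0.22493818 0.018     ] [-0.00415291 -0.00166407  0.0177593 ]
0.05916306866017174 0.05983476618110578
```

```bash
python3 -m inch '[-3.5,-1,-3,0,100, -3.5,-1,-7,0,100, -3.5,-1,-11,0,100, -3.5,-1,-14,0,100, -3.5,-1,-14,0,100, -3.5,-1,-14,0,100, -3.5,-1,-14,0,100]' 30; python3 -m inch '[0,0,0,0,70,0,0,0,0,70,0,0,0,0,60]'
```

```text
t: 4.08
tool_pos: [0.4681, 0.2242, 0.0196]
orientation: [3.014, 0.887, -0.0]
force: [-1.0, 0.6, -0.3]
opening: 0.093
gripper_force: 0.0
t: 4.33
tool_pos: [0.4683, 0.2243, 0.0198]
orientation: [-3.014, -0.887, -0.001]
force: [0.5, -1.1, -0.5]
opening: 0.0775
gripper_force: 0.0
```

```bash
python3 -m inch '[0,0,0.7,0,50,0,0,0.7,0,50,0,0,0.7,0,50,0,0,0.7,0,45,0,0,0.7,0,40,0,0,0.7,0,35,0,0,0.7,0,30,0,0,0.7,0,30,0,0,0.7,0,30,0,0,0.7,0,30]' 30;  python3 -m inch '[0,0,0,0,30,0,0,0,0,30,0,0,0,0,30,0,0,0,0,30]'
```

```text
t: 5.17
tool_pos: [0.4684, 0.2243, 0.0207]
orientation: [-3.014, -0.887, -0.001]
force: [-0.9, -0.7, 4.9]
opening: 0.0368
gripper_force: 30.0
t: 5.5
tool_pos: [0.4684, 0.2243, 0.0207]
orientation: [-3.014, -0.887, -0.001]
force: [-0.5, 0.1, 5.9]
opening: 0.0365
gripper_force: 30.0
```

```bash
python3 -m inch '[0,0,5,0,30, 0,0,15,0,30, 0,0,35,0,30, 0,0,60,0,30, 0,0,90,0,30, 0,0,110,0,30, 0,0,120,0,30, 0,0,120,0,30, 0,0,120,0,30, 0,0,120,0,30]'; python3 -m inch '[-2,-30,0,0,30, -4,-60,0,0,30, -6,-90,0,0,30, -8,-120,0,0,30, -10,-150,0,0,30, -11,-180,0,0,30, -12,-210,0,0,30, -14,-240,0,0,30, -15,-260,0,0,30, -15,-272,0,0,30]';python3 -m inch '[0,0,0,0,30, 0,0,0,0,30, 0,0,0,0,30]'
python3 - <<'E'
from plant import *
from h import *
import cv2,pickle
c,s=wrist(robot,read_camera);cv2.imwrite("pics/w3.png",c["image"]);print(s["tool_pos"],s["orientation"],s["force"],s["opening"])
R=Ro.from_rotvec(s["orientation"]).as_matrix()
zf=s["tool_pos"][2]-.0027
print("nominal flange px",proj(c,[*s["tool_pos"][:2],zf]),"bore px",proj(c,[.4535,-.0474,.066]))
t=read_camera("top");pickle.dump((c,s,t),open("w3.pkl","wb"))
E
```

```text
t: 6.33
tool_pos: [0.4671, 0.2238, 0.1386]
orientation: [3.014, 0.887, -0.004]
force: [-0.5, 0.1, -1.1]
opening: 0.0363
gripper_force: 30.0
t: 7.17
tool_pos: [0.4514, -0.0498, 0.1382]
orientation: [-3.013, -0.884, 0.005]
force: [0.2, -0.8, -1.4]
opening: 0.037
gripper_force: 30.0
t: 7.42
tool_pos: [0.4524, -0.0471, 0.1392]
orientation: [-3.012, -0.887, 0.003]
force: [0.1, -0.5, -0.0]
opening: 0.0363
gripper_force: 30.0
[ 0.45240734 -0.04705979  0.13917263] [-3.01240065e+00 -8.86813364e-01  2.66248187e-03] [ 0.12544557 -0.49587771 -0.04891455] 0.036347778966500786
nominal flange px [318.2068121  286.57894599] bore px [319.34020467 245.60067293]
```

View pics/w3.png

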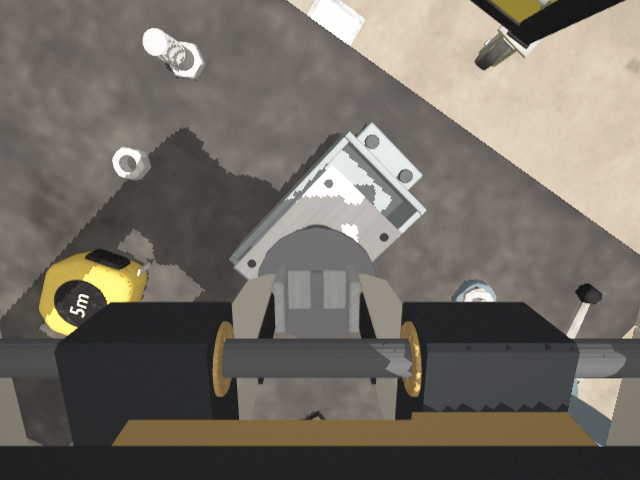

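The view shows the held cap (flange top edge v≈226, u≈317) over the dock, with plate screw holes at about (330,183), (384,237) and (251,263). The last two are diagonal, so their midpoint gives the plate centre. I'll compute both positions.

```bash
python3 - <<'E'
from h import *
import pickle,cv2
c,s,t=pickle.load(open("w3.pkl","rb"));g=cv2.cvtColor(c["image"],cv2.COLOR_BGR2GRAY)
H=[]
for u,v in((330,183),(384,237),(251,263)):
    w=g[v-7:v+8,u-7:u+8];m=(w<np.median(w)*.65).astype(np.uint8);n,l,st,ce=cv2.connectedComponentsWithStats(m)
    i=1+np.argmin(np.linalg.norm(ce[1:]-7,axis=1));p=(u-7+ce[i][0],v-7+ce[i][1]);H.append(ray(c,p,.066));print(p,st[i][4],H[-1])
H=np.array(H);print("sides",np.linalg.norm(H[0]-H[1]),np.linalg.norm(H[0]-H[2]),"plate ctr",(H[1]+H[2])/2)
R=Ro.from_rotvec(s["orientation"]).as_matrix();z=s["tool_pos"][2]-.0027
for uv in((317,226),(260,275),(375,272),(285,234),(350,234)):
    q=R.T@(ray(c,uv,z)-s["tool_pos"]);print("flange in tool",q*1000)
# row/column gradients for precise edges
for u in (300,310,318,326): print(u,g[218:236,u])
E
```

```text
(np.float64(328.4107142857143), np.float64(183.17857142857142)) 56 [ 0.49219165 -0.02936764  0.066     ]
(np.float64(383.5272727272727), np.float64(236.78181818181818)) 55 [ 0.48225656 -0.08046793  0.066     ]
(np.float64(251.3846153846154), np.float64(263.25)) 52 [ 0.41741534 -0.01491183  0.066     ]
sides 0.052057143770933956 0.07616079842280725 plate ctr [ 0.44983595 -0.04768988  0.066     ]
flange in tool [30.77776927 -0.61167955  2.66293815]
flange in tool [  6.0627386  -28.58681517   2.74372907]
flange in tool [ 7.70136756 27.79460014  2.64063617]
flange in tool [ 26.85328073 -15.85178884   2.69512171]
flange in tool [26.88505524 15.10182573  2.63959944]
300 [185 185 186 185 184 182 184 182 184 180 175 134  95 110 115 112 113 112]
310 [178 178 179 179 179 182 168 121  72  79  92 108 116 114 114 113 113 113]
318 [181 182 182 182 181 172 131  79  73  85 106 118 113 112 113 114 114 114]
326 [186 188 189 186 183 183 180 155 105  71  83  98 111 117 112 115 111 113]
```

The two cameras agree on plate minus cap to within 1 mm, so the target TCP is about (449.4,-48.3). I'll shift and descend to just above the plate, where contact would come at TCP z≈0.087.

```bash
python3 -m inch '[-3,-1.2,-8,0,30, -3,-1.2,-18,0,30, -3,-1.2,-28,0,30, -3,-1.2,-36,0,30, -3,-1.2,-42,0,30, -3,-1.2,-46,0,30, -3,-1.2,-47,0,30, -3,-1.2,-47,0,30, -3,-1.2,-47,0,30, -3,-1.2,-47,0,30]'; python3 -m inch '[0,0,0,0,30,0,0,-1,0,30,0,0,-2,0,30,0,0,-3,0,30,0,0,-3,0,30,0,0,-3,0,30]'
```

```text
t: 8.35
tool_pos: [0.4506, -0.0491, 0.0939]
orientation: [3.013, 0.887, 0.001]
force: [-0.3, -0.6, -0.6]
opening: 0.0367
gripper_force: 30.0
t: 8.85
tool_pos: [0.45, -0.049, 0.0902]
orientation: [-3.014, -0.887, 0.0]
force: [-0.1, 0.8, -0.2]
opening: 0.0369
gripper_force: 30.0
```

```bash
python3 -m inch '[-0.5,0.7,0,0,30,-0.5,0.7,-1,0,30,-0.5,0.7,-2,0,30,-0.5,0.7,-3,0,30,-0.5,0.7,-4,0,30,-0.5,0.7,-4,0,30]'; python3 -m inch '[0,0,-1,0,30,0,0,-2,0,30,0,0,-2,0,30,0,0,-2,0,30]'; python3 -m inch '[0,0,-1,0,30,0,0,-2,0,30,0,0,-2,0,30,0,0,-2,0,30]'
```

```text
t: 9.35
tool_pos: [0.4494, -0.0483, 0.0861]
orientation: [-3.014, -0.887, 0.001]
force: [-0.2, 0.1, 0.0]
opening: 0.0362
gripper_force: 30.0
t: 9.68
tool_pos: [0.4495, -0.0483, 0.0842]
orientation: [-3.014, -0.887, 0.0]
force: [-0.4, -0.0, -0.9]
opening: 0.0366
gripper_force: 30.0
t: 10.02
tool_pos: [0.4495, -0.0483, 0.0822]
orientation: [-3.014, -0.887, 0.0]
force: [1.4, 0.3, -1.5]
opening: 0.0368
gripper_force: 30.0
```

No upward force at 4.5 mm past the contact height, so the foot is entering the bore. Continuing gently; home is TCP z≈0.073.

```bash
python3 -m inch '[0,0,-1,0,30,0,0,-2,0,30,0,0,-2,0,30,0,0,-2,0,30]'; python3 -m inch '[0,0,-1,0,30,0,0,-2,0,30,0,0,-2,0,30,0,0,-2,0,30]'; python3 -m inch '[0,0,-1,0,30,0,0,-2,0,30,0,0,-2,0,30,0,0,-2,0,30]'
```

```text
t: 10.35
tool_pos: [0.4495, -0.0483, 0.0802]
orientation: [-3.014, -0.887, 0.0]
force: [-0.7, 0.8, -0.4]
opening: 0.0363
gripper_force: 30.0
t: 10.68
tool_pos: [0.4495, -0.0483, 0.0782]
orientation: [-3.014, -0.887, 0.0]
force: [-0.0, 0.7, -0.5]
opening: 0.0366
gripper_force: 30.0
t: 11.02
tool_pos: [0.4495, -0.0483, 0.0762]
orientation: [-3.014, -0.887, 0.0]
force: [0.3, 0.3, -0.8]
opening: 0.0364
gripper_force: 30.0
```

```bash
python3 -m inch '[0,0,-1,0,30,0,0,-2,0,30,0,0,-2,0,30,0,0,-2,0,30]'; python3 -m inch '[0,0,-0.5,0,30,0,0,-1,0,30,0,0,-1,0,30,0,0,-1,0,30]'; python3 -m inch '[0,0,-0.5,0,30,0,0,-1,0,30,0,0,-1,0,30,0,0,-1,0,30]'
```

```text
t: 11.35
tool_pos: [0.4495, -0.0483, 0.0742]
orientation: [-3.014, -0.887, 0.0]
force: [-1.0, -0.6, -0.9]
opening: 0.0366
gripper_force: 30.0
t: 11.68
tool_pos: [0.4496, -0.0483, 0.0733]
orientation: [-3.014, -0.887, 0.0]
force: [-0.5, 0.2, -1.1]
opening: 0.0368
gripper_force: 30.0
t: 12.02
tool_pos: [0.4497, -0.0483, 0.0726]
orientation: [3.014, 0.887, 0.0]
force: [-0.6, 0.4, 2.9]
opening: 0.0366
gripper_force: 30.0
```

Flange contact of 2.9 N comes at the expected height. One more slight press, then open.

```bash
python3 -m inch '[0,0,-0.7,0,30,0,0,-0.7,0,30,0,0,-0.7,0,30,0,0,-0.7,0,30]'; python3 -m inch '[0,0,0,0,44,0,0,0,0,48,0,0,0,0,52,0,0,0,0,56,0,0,0,0,62,0,0,0,0,68,0,0,0,0,74,0,0,0,0,80,0,0,0,0,80]'; python3 -m inch '[0,0,2,0,80,0,0,10,0,80,0,0,25,0,80,0,0,50,0,80,0,0,80,0,80,0,0,100,0,80,0,0,110,0,80,0,0,110,0,80]'
python3 - <<'E'
from plant import *
from h import *
import cv2
t=read_camera("top");c,s=wrist(robot,read_camera);print(s["tool_pos"],s["force"])
o=np.hstack([cv2.resize(t["image"][170:300,370:470],(385,500),interpolation=2),cv2.resize(c["image"][120:360,200:440],(400,500),interpolation=2)])
cv2.imwrite("pics/end.png",o)
E
```

```text
t: 12.35
tool_pos: [0.4497, -0.0483, 0.0718]
orientation: [3.014, 0.887, 0.0]
force: [-0.7, 0.6, 3.8]
opening: 0.0368
gripper_force: 30.0
t: 13.1
tool_pos: [0.4495, -0.0483, 0.0715]
orientation: [-3.014, -0.887, 0.0]
force: [0.7, -1.1, 0.3]
opening: 0.0738
gripper_force: 0.0
t: 13.77
tool_pos: [0.4514, -0.0487, 0.185]
orientation: [3.011, 0.886, 0.008]
force: [-0.2, -0.3, 0.9]
opening: 0.0743
gripper_force: 0.0
[ 0.45040152 -0.04848129  0.18272177] [ 0.47211929 -0.50898342 -0.21275453]
```

View pics/end.png

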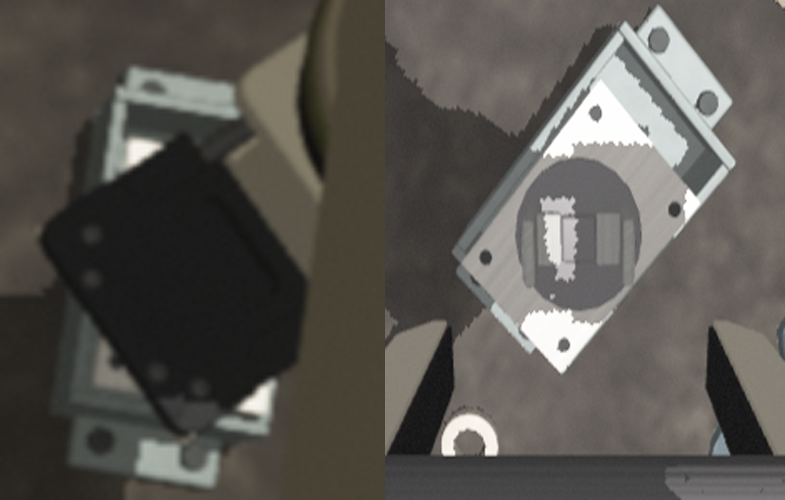

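The cap sits centred in the plate between the four screw holes, flange flat and both tabs sprung out, and the gripper is clear of it.

```bash
python3 -c "
from plant import job
print(job.close_job())"
```

```text
the job is handed in; nothing more can be done
None
```

The cap is in the socket, flange flat on the plate with both tabs sprung out, and the job is handed in at about 14 s; `close_job` gave no verdict, so this rests on the final wrist picture and the force readings (at most about 4 N while pressing it home).

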